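# Face up a supply canister in the library display

## Robot

A 7-joint arm with a two-finger parallel gripper is mounted at the origin on the work surface. World frame = base frame: x ahead of the robot, y to its left, z up, the work surface at z = 0. Lengths are in mm, angles in rad, forces in N, time in s.
With the tool pointing down it reaches from about 400 to 875 mm from the base axis. Payload 19.3 kg.
Tool frame: the origin (TCP) lies at the very end of the fingers, on their centre line; the grasp point (between the pads) lies 19 mm behind it (grip_point_offset is the z of the grasp point in the tool frame, in mm); z points along the fingers, y is the line along which they close (so a half turn about z gives the same grasp; the last joint's range is limited). The gripper opens to 85 mm and grips with 20 to 120 N. Pads are 22 mm wide; open, the fingers measure 114 mm over their backs; the gripper's body (76 mm by 85 mm) begins 54 mm behind the grasp point. The pads swing forward as they close: fully open they stand 13 mm farther back than shut.
Start: joints at [1.239, 0.521, -0.036, 1.599, 0.021, 1.021, -0.113], TCP at [161.734, -603.702, 231.291] pointing down, gripper open.
Joint ranges: [-2.91, 2.91], [-0.3, 2.13], [-1.5, 1.42], [0.17, 2.43], [-1.26, 4.41], [0.16, 1.93], [-2.52, 2.52]. Speed limits (rad/s): [1.89, 1.89, 2.39, 2.39, 3.01, 3.01, 3.01].

## Interface

Orientations are given as a 3x3 rotation matrix whose columns are the frame's x, y, z axes.
In Python, from workcell import movep, movel, goto_joints, open_gripper, clamp, wait, inverse_kinematics, read_state, camera, PlanningError, finish_job, grip_point_offset gives the robot as it stands. Calls block until the motion is done:
- movep(position, orientation): joint-space move of the TCP to a pose.
- movel(position, frame=None, max_speed=150, guard=None): straight line of the TCP; frame=None keeps the orientation; max_speed is the mean speed in mm/s. With guard (N) it stops when the force on the tool has changed by that much, and returns True; else False.
- goto_joints(angles): joint-space move.
- open_gripper() and clamp(): open the fingers fully, or close them until they stop; the grip force is fixed at half the most.
- wait(seconds).
- inverse_kinematics(position, orientation): joint angles nearest the present ones, or None.
- read_state(): the state.
- camera(name): name is "scene" or "top" or "wrist"; returns a dict with "image" (384x512x3 uint8, blue, green, red), "range_z" (384x512 float32, mm along the optical axis (not along the pixel's ray), 0 where there is no reading), "fx", "fy", "cx", "cy" (pixels), "cam_to_world" (4x4, takes a point from camera to world coordinates). Camera axes: x right, y up, looking along -z (the intrinsics and any distortion apply to the point x, -y, -z); pixel columns grow to the right and rows downward; lengths in mm; the calibration is good to about 2 mm. A picture is of the moment at which its call begins.
A pose or a line that the arm cannot do raises PlanningError and nothing moves.
- finish_job(): hands the job in; it is judged then, once.
The state is a dict: "time": time; "qpos": joint angles; "qvel": joint speeds; "joint_efforts": joint torques, N m; "eef_pos": TCP position; "tool_rot": TCP orientation; "ft_force": force on the tool from outside, world axes, zero at the start; "torque": the same for the moment, N m; "finger_gap": finger opening in mm; "gripper_force": force on a finger pad.
Only numpy, scipy, OpenCV 4.12 (cv2) and the standard library are available. Lean on these libraries where they do the work, as an engineer would, in place of code of your own. Each camera call takes 0.05 s, during which the arm holds its last target. There are 200 camera calls.

## Task

Push the green canister home into its corner, against the back wall and the divider, and roll it there by the edge of its lid with a fingertip until its label looks squarely out of the open front of the display. Then slide the blue bookend up snug and square against it, leaving the canister home and its label facing front. Be gentle and slow, since the thin tin dents, and leave everything else as it stands.

Things in the scene. Friction and masses are not known exactly. Their poses are not given: they have to be found in the camera images.
- display: Fixed maple display shelf, 680 mm long (y), 200 deep (x). Origin: middle of the underside. +x points out of its open front, away from the robot; +y to the robot's left. Deck at z 30, its front edge at x 100. On the deck, screwed down, stands a corner fence of darker wood: a back wall along y and a divider along x, both with their tops at z 128.
- home (a point): Point on the deck about where the canister's axis is when home (display x -35, y -65, z 30). The corner fence is adjustable and may stand up to 5 mm off this in x and y: home is where the canister touches both walls, so find it by feel, at 15 mm/s or slower (a faster stop dents the tin). Nominally the back wall's face is at x -80, y -120 to -40, and the divider's face at y -110, x -80 to -2.
- canister: Green tin, 90 mm across, 120 high, under 1 kg. Origin: centre of underside; +x points out through the middle of its white label; a white strip on the black lid runs to the rim above the label. Lid: ribbed rubber, 92 diameter, top 20 mm; the fence ends just below it. Starts 10 to 34 mm off both walls, label 65 to 180 degrees from the front. Dents above 25 N, also by a knock.
- canister_lid (a point): Middle of the top of the green canister's lid, 120 above its underside. The lid's edge is where a fingertip bites: pressed towards the corner with 5 to 12 N and carried round the edge, it turns the canister without slipping; tin on wood slides easily (friction about 0.2). Carry it from the corner's opposite side towards either wall; pushed out of the corner the canister does not turn.
- canister_label (a point): Middle of the green canister's white label, on its side (radius 45), 48 above its underside.
- bookend: Loose steel bookend, 0.45 kg: plate 90 wide (its x), 3 thick, 128 high with an arch slot 22 wide below z 75; weighted foot plate 110 long, 4 thick, towards its +y. Origin: underside, middle of the plate's flat face, which looks to -y, to the canister. Starts 80 to 140 mm from the canister's home side, yawed up to 9 degrees. Snug when that face touches the canister.
- bookend_push (a point): Point on the back (+y side) of the bookend's upright plate, on its centre line, 85 above its underside: where to push it.
- red_canister: Another canister of the same size, red, in the next bay beyond the divider (-y); leave it. Origin: centre of the underside.
- book_a: Yellow book upright on the deck at the +y end, 140 x 34 x 200 mm; leave it. Origin: centre of the underside.
- book_b: Blue book upright at the -y end, 140 x 30 x 205 mm; leave it. Origin: centre of the underside.
- book_c: Orange book upright beside the blue one, 140 x 36 x 185 mm; leave it. Origin: centre of the underside.
- date_stamp: Date stamp with a wooden handle standing on the desk, 45 x 30 x 96 mm; leave it. Origin: centre of the underside.
- ink_pad: Ink pad on the desk, 75 x 115 x 18 mm; leave it. Origin: centre of the underside.
Things that resemble listed ones, but are neither listed nor needed, are in the scene too. What is shaped like the bookend but orange or purple is not meant.

How it is judged (in metres and radians):
On the way:
1. the canister is home in the corner with its label to the front (x of canister in the frame of display below -0.025 m and y of canister in the frame of display below -0.055 m and angle between the x axis of canister and the x axis of display, either way round below 0.14 rad and x of canister_label in the frame of display above 0 m), for 0.2 s.
At the end, for the whole second after the job is handed in: The green canister stands home (within 10 mm of the home point towards either open side), its label within 8 degrees of the display's front; the bookend's face is within 9 mm of the canister's side, the canister within its width, square to 14 degrees; both at rest and upright (all of step 1 and y of canister in the frame of bookend above -0.054 m and x of canister in the frame of bookend between -0.045 and 0.045 m and angle between the x axis of bookend and the x axis of display, either way round below 0.25 rad and angle between each of bookend, canister's own z axis and vertical below 0.1 rad and linear speed of each of canister, bookend below 0.02 m/s); the robot touches nothing.
It fails at once if the fingers press the green canister with more than 25 N (contact force between the fingers and canister above 25 N).
It fails at once if the bookend is rammed into the canister with more than 25 N (contact force between bookend and canister above 25 N).
It fails at once if the green canister is tipped (angle between canister's own z axis and vertical above 0.25 rad).
It fails at once if the bookend is tipped over (angle between bookend's own z axis and vertical above 0.5 rad).
It fails at once if a thing to be left alone is moved (distance of any of red_canister, book_a, book_b, book_c, date_stamp, ink_pad from where it was at the start of the episode above 0.015 m).
It also fails if it takes over 72 s, if anything falls off the work surface, if the arm or the gripper's body presses on something with over 40 N, if the wrist force passes 120 N, or if a joint passes its speed limit or range.

## Working session

There is one attempt and no reset: what is moved stays moved. The work goes in short steps, each a Python script; the robot and the scene stay as the last script left them, time stands still between calls to the robot, and variables do not carry over. Pictures are saved under pics/ and viewed, at most 10 in all, crops included, and the job is handed in when it is done.

```bash
ls; mkdir -p pics; cat > h.py <<'E'
import numpy as np, cv2
from workcell import *
def deproj(c,u,v,z=None):
    z=c["range_z"][int(v),int(u)] if z is None else z
    p=np.array([(u-c["cx"])/c["fx"]*z,-(v-c["cy"])/c["fy"]*z,-z,1])
    return (c["cam_to_world"]@p)[:3]
def cloud(c):
    z=c["range_z"];v,u=np.mgrid[0:384,0:512]
    p=np.stack([(u-c["cx"])/c["fx"]*z,-(v-c["cy"])/c["fy"]*z,-z,np.ones_like(z)],-1)
    return (p@c["cam_to_world"].T)[...,:3]
E
python3 - <<'E'
from h import *
a=camera("scene");b=camera("top")
print([k for k in a]);
for c in(a,b):print(c["fx"],c["cx"],np.round(c["cam_to_world"],3).tolist())
np.savez("c0.npz",a=cloud(a),b=cloud(b),ai=a["image"],bi=b["image"])
cv2.imwrite("pics/s.png",a["image"]);cv2.imwrite("pics/t.png",b["image"])
print(read_state())
E
```

```text
pics
['image', 'range_z', 'fx', 'fy', 'cx', 'cy', 'cam_to_world']
356.2284599115332 256.4364045985777 [[-0.243, -0.588, 0.772, 1195.839], [0.97, -0.133, 0.204, 300.585], [-0.017, 0.798, 0.602, 672.862], [0.0, 0.0, 0.0, 1.0]]
360.8467529499349 254.00563016020735 [[0.01, 0.984, -0.177, 278.872], [-1.0, 0.012, 0.005, 84.595], [0.007, 0.177, 0.984, 1204.974], [0.0, 0.0, 0.0, 1.0]]
{'time': 0.1, 'qpos': array([ 1.23881215,  0.52191708, -0.03631723,  1.5999382 ,  0.0211839 ,
        1.02110319, -0.11282731]), 'qvel': array([-1.14881597e-03, -3.04316918e-03, -3.63514031e-05, -1.29888950e-03,
        5.78522440e-05, -8.44644459e-04,  3.92411665e-04]), 'joint_efforts': array([ 6.31184463e-03, -9.28484273e+01,  1.98491044e+00, -3.70534194e+01,
        1.81848515e-02,  5.38765074e-03,  2.61486798e-05]), 'eef_pos': array([ 161.64255183, -603.42985407,  230.81124311]), 'tool_rot': array([[ 9.65944188e-01,  2.58750320e-01, -3.11380797e-04],
       [ 2.58750500e-01, -9.65943742e-01,  9.30777974e-04],
       [-5.99372338e-05, -9.79649512e-04, -9.99999518e-01]]), 'ft_force': array([-0.33665165,  0.40384256, -0.44008443]), 'torque': array([ 0.00164621, -0.02432162, -0.02402127]), 'gripper_force': 0.0, 'finger_gap': 85.41200321867285}
```

View pics/s.png

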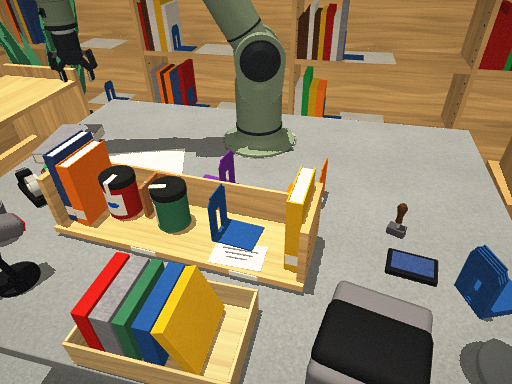

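View pics/t.png

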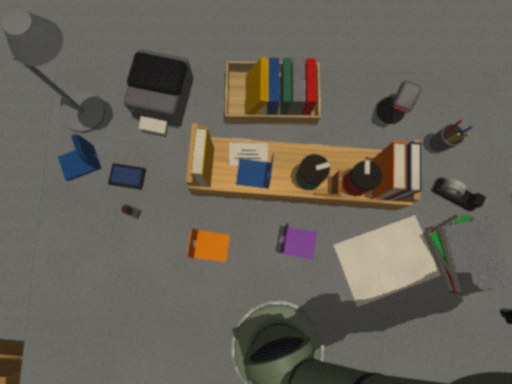

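Green cylinders/tins: the green canister is at scene (172,203), top (313,171). The red one at (120,190) is not wanted. Bookends: blue on the shelf at scene (235,225), top (254,173) is the one I want. The blue one on the desk (480,280), the orange (320,180) and the purple (228,165) are decoys. The strip on the green lid points right in the top view, about -y.

```bash
python3 - <<'E'
from h import *
d=np.load("c0.npz");b=d["b"];bi=d["bi"];a=d["a"];ai=d["ai"]
img=cv2.resize(bi[120:220,180:430],(800,320),interpolation=cv2.INTER_CUBIC)
img2=cv2.resize(ai[120:290,30:340],(800,438-158),interpolation=cv2.INTER_CUBIC)
cv2.imwrite("pics/crop.png",np.vstack([img,img2]))
# display: region x 300..800
P=b[125:215,180:430].reshape(-1,3);C=bi[125:215,180:430].reshape(-1,3)
m=(abs(P[:,2]-30)<5)
D=P[m][:,:2];r=cv2.minAreaRect(D.astype(np.float32));print("deck rect",r,cv2.boxPoints(r).round(1).tolist())
al=P[P[:,2]>24][:,:2];r=cv2.minAreaRect(al.astype(np.float32));print("all rect",r,cv2.boxPoints(r).round(1).tolist())
# heights at lines
for v in (150,160,171,180,190,195,200):
    print(v,[(u,*b[v,u].round().astype(int)) for u in (225,254,270,295,313,328,335,340,350,366)])
# heights down columns for u=285,335
for u in (220,285,335): print(u,[(v,*b[v,u].round().astype(int)) for v in range(135,212,4)])
E
```

```text
deck rect ((569.8250732421875, -60.934967041015625), (662.2415161132812, 203.9626007080078), 86.2276611328125) [[446.29998779296875, -384.6000061035156], [649.7999877929688, -398.0], [693.4000244140625, 262.79998779296875], [489.79998779296875, 276.20001220703125]]
all rect ((471.0815124511719, -62.185577392578125), (680.9685668945312, 402.0799865722656), 86.40261840820312) [[249.10000610351562, -389.3999938964844], [650.4000244140625, -414.6000061035156], [693.0999755859375, 265.0], [291.79998779296875, 290.20001220703125]]
150 [(225, np.int64(640), np.int64(178), np.int64(30)), (254, np.int64(640), np.int64(80), np.int64(33)), (270, np.int64(642), np.int64(26), np.int64(30)), (295, np.int64(645), np.int64(-60), np.int64(24)), (313, np.int64(644), np.int64(-120), np.int64(29)), (328, np.int64(644), np.int64(-171), np.int64(31)), (335, np.int64(645), np.int64(-195), np.int64(30)), (340, np.int64(644), np.int64(-211), np.int64(34)), (350, np.int64(645), np.int64(-246), np.int64(29)), (366, np.int64(646), np.int64(-299), np.int64(31))]
160 [(225, np.int64(605), np.int64(177), np.int64(
[... 5476 characters left out ...]
(-193), np.int64(33)), (163, np.int64(598), np.int64(-192), np.int64(35)), (167, np.int64(585), np.int64(-192), np.int64(32)), (171, np.int64(572), np.int64(-193), np.int64(28)), (175, np.int64(546), np.int64(-180), np.int64(79)), (179, np.int64(534), np.int64(-181), np.int64(76)), (183, np.int64(520), np.int64(-180), np.int64(78)), (187, np.int64(506), np.int64(-178), np.int64(83)), (191, np.int64(492), np.int64(-177), np.int64(87)), (195, np.int64(472), np.int64(-167), np.int64(129)), (199, np.int64(461), np.int64(-169), np.int64(119)), (203, np.int64(460), np.int64(-185), np.int64(47)), (207, np.int64(454), np.int64(-196), np.int64(-3)), (211, np.int64(441), np.int64(-196), np.int64(-3))]
```

View pics/crop.png

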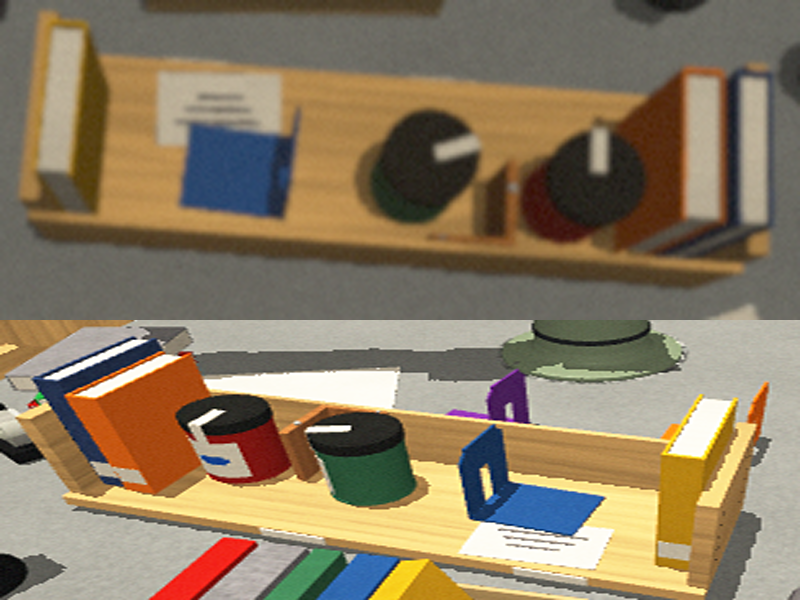

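The crop confirms the choice. The green tin stands between the divider and the blue arched bookend, with its strip at top crop (460,148) pointing about -y. The bookend foot points +y and the white card lies in front. Next I'll get precise poses.

```bash
cat >> h.py <<'E'
from scipy.optimize import least_squares
def circ(P,R=None):
    f=lambda q:np.hypot(P[:,0]-q[0],P[:,1]-q[1])-(q[2] if R is None else R)
    return least_squares(f,[*P.mean(0),46][:3 if R is None else 2],loss="soft_l1").x
def look(c,L,yaw,cen):
    """lid centre and strip bearing (deg, display frame), from a top-like cloud"""
    W=cloud(c);im=c["image"].astype(int)
    m=(abs(W[...,2]-150)<9)&(np.hypot(W[...,0]-cen[0],W[...,1]-cen[1])<62)
    # use 150 plane for xy instead of noisy depth
    v,u=np.nonzero(m);T=c["cam_to_world"];d=np.stack([(u-c["cx"])/c["fx"],-(v-c["cy"])/c["fy"],-np.ones(len(u))],-1)@T[:3,:3].T
    P=T[:3,3]+d*((150-T[2,3])/d[:,2])[:,None]
    hull=cv2.convexHull(P[:,:2].astype(np.float32))
    rc,rr=cv2.minEnclosingCircle(hull)
    mc=P[:,:2].mean(0)
    br=im[m].min(1)>110
    S=P[br][:,:2];s=S.mean(0)
    vv=np.linalg.svd(S-s)[2][0] if len(S)>3 else s-mc
    if vv@(s-mc)<0: vv=-vv
    ang=lambda w:np.degrees(np.arctan2(w[1],w[0])-yaw)
    return mc,np.array(rc),rr,ang(s-mc),ang(vv),len(S)
E
python3 - <<'E'
from h import *
c=camera("top");W=cloud(c);im=c["image"]
# front edge & back edge
F=[]
for u in range(215,375):
    col=W[125:175,u]; i=np.nonzero(col[:,2]>15)[0]
    if len(i): F.append((col[i[0]][:2]+col[i[0]-1][:2])/2)
F=np.array(F)
p=np.polyfit(F[:,1],F[:,0],1)
for _ in range(3):
    e=F[:,0]-np.polyval(p,F[:,1]);k=abs(e)<3;p=np.polyfit(F[k,1],F[k,0],1)
print("front",p,k.sum(),len(F)); yaw=-np.arctan(p[0]);print("yaw deg",np.degrees(yaw))
ex=np.array([np.cos(yaw),np.sin(yaw)]);ey=np.array([-ex[1],ex[0]])
# project on yaw to get back edge, ends
R=W[125:215,180:430].reshape(-1,3);R=R[(R[:,2]>8)&(R[:,0]>430)]
sx=R[:,:2]@ex;sy=R[:,:2]@ey
fr=np.array([np.polyval(p,0),0])@ex
print("front s",fr,"x pct",np.percentile(sx,[0.2,1,99,99.8]),"y pct",np.percentile(sy,[0.1,.5,1,99,99.5,99.9]))
for lo,hi in((20,36),(60,110),(110,140)):
    k=(R[:,2]>lo)&(R[:,2]<hi);print(lo,np.percentile(sy[k],[.2,1,99,99.8]))
print("lid",look(c,0,yaw,(545,-110)), "red",look(c,0,yaw,(545,-258)))
# bookend
hsv=cv2.cvtColor(im,cv2.COLOR_BGR2HSV);b=(hsv[...,0]>100)&(hsv[...,0]<130)&(hsv[...,1]>100)
m=np.zeros_like(b);m[130:215,225:290]=1;m&=b
B=W[m]; f=B[abs(B[:,2]-33)<7][:,:2];r=cv2.minAreaRect(f.astype(np.float32));print("foot",r,cv2.boxPoints(r).tolist())
t=W[130:215,225:290].reshape(-1,3);t=t[(t[:,2]>60)&(t[:,0]>500)&(t[:,0]<640)];
print("plate n",len(t),t[t[:,2]>140].round().tolist())
q=np.polyfit(t[:,0],t[:,1],1);print("plate yaw deg",np.degrees(np.arctan(q[0])),"y at 560",np.polyval(q,560),t[:,0].min(),t[:,0].max())
# fence
D=W[150:210,280:350].reshape(-1,3);D=D[(abs(D[:,2]-128)<4)&(D[:,0]<590)]
D=np.c_[D[:,:2]@ex-fr+100,D[:,:2]@ey];np.save("D.npy",D)
print("divider top x>-60",np.percentile(D[(D[:,0]>-60)&(D[:,1]<-190)][:,1],[5,50,95]) if len(D) else 0)
k=(D[:,1]>-190);print("wall",np.percentile(D[k][:,0],[5,50,95]))
E
```

```text
Traceback (most recent call last):
TypeError: expected non-empty vector for x
```

```bash
cat > m.py <<'E'
from h import *
c=camera("top");W=cloud(c);im=c["image"]
F=[]
for u in range(215,375):
    col=W[130:175,u]; i=np.nonzero(col[:,2]>15)[0]
    if len(i) and i[0]>0: F.append((col[i[0]][:2]+col[i[0]-1][:2])/2)
F=np.array(F)
r=least_squares(lambda q:F[:,0]-q[0]*F[:,1]-q[1],[0.06,660],loss="soft_l1").x;p=r
print("front",p,len(F)); yaw=-np.arctan(p[0]);print("yaw deg",np.degrees(yaw))
ex=np.array([np.cos(yaw),np.sin(yaw)]);ey=np.array([-ex[1],ex[0]])
R=W[125:215,180:430].reshape(-1,3);R=R[(R[:,2]>8)&(R[:,0]>430)]
sx=R[:,:2]@ex;sy=R[:,:2]@ey
fr=np.array([np.polyval(p,0),0])@ex
print("front s",fr,"x pct",np.percentile(sx,[0.2,1,99,99.8]),"y pct",np.percentile(sy,[0.1,.5,1,99,99.5,99.9]))
for lo,hi in((20,36),(60,110),(110,140)):
    k=(R[:,2]>lo)&(R[:,2]<hi);print(lo,np.percentile(sy[k],[.2,1,99,99.8]))
print("lid",look(c,0,yaw,(545,-110)), "red",look(c,0,yaw,(545,-258)))
hsv=cv2.cvtColor(im,cv2.COLOR_BGR2HSV);b=(hsv[...,0]>100)&(hsv[...,0]<130)&(hsv[...,1]>100)
m=np.zeros_like(b);m[130:215,225:290]=1;m&=b
B=W[m]; f=B[abs(B[:,2]-33)<7][:,:2];r=cv2.minAreaRect(f.astype(np.float32));print("foot",r,cv2.boxPoints(r).tolist())
t=W[130:215,225:290].reshape(-1,3);t=t[(t[:,2]>60)&(t[:,0]>500)&(t[:,0]<640)];
print("plate n",len(t),t[t[:,2]>140].round().tolist())
q=np.polyfit(t[:,0],t[:,1],1);print("plate yaw deg",np.degrees(np.arctan(q[0])),"y at 560",np.polyval(q,560),t[:,0].min(),t[:,0].max())
D=W[150:210,280:350].reshape(-1,3);D=D[(abs(D[:,2]-128)<5)&(D[:,0]<590)]
D=np.c_[D[:,:2]@ex-fr+100,D[:,:2]@ey]
x=D[(D[:,0]>-65)&(D[:,1]<-190)];print("divider",len(x),x.round().tolist()[:30])
x=D[D[:,1]>-185];print("wall",len(x),x.round().tolist()[:60])
E
python3 m.py
```

```text
front [6.65225073e-02 6.78389372e+02] 160
yaw deg -3.8058515790296488
front s 676.8933164553337 x pct [470.4837851  470.88625129 669.20355674 672.08824571] y pct [-368.82584824 -361.35628237 -353.10000072  303.94363481  306.89861783
  309.25184517]
20 [-324.39789675 -288.58226149  255.51162751  267.74607295]
60 [-368.01304222 -356.2314437   295.74305973  305.69247319]
110 [-368.57064295 -361.58011143  299.68023033  307.88131266]
lid (array([ 550.12054974, -103.49577181]), array([ 550.69445801, -103.64009857]), 46.98467254638672, np.float64(-67.44157267797797), np.float64(-68.79956538040184), 59) red (array([ 532.00865566, -261.30420158]), array([ 535.30157471, -269.60235596]), 57.950016021728516, np.float64(4.2959034729082), np.float64(-0.8469151552860236), 62)
foot ((560.9601440429688, 79.70879364013672), (103.92657470703125, 85.08154296875), 82.93407440185547) [[512.350341796875, 33.373146057128906], [596.7857666015625, 22.90715789794922], [609.5699462890625, 126.04444122314453], [525.134521484375, 136.51043701171875]]
plate n 51 [[597.0, 22.0, 143.0], [593.0, 22.0, 147.0], [588.0,
[... 1107 characters left out ...]
, -148.0], [-28.0, -151.0], [-31.0, -146.0], [-31.0, -149.0], [-30.0, -152.0], [-43.0, -30.0], [-34.0, -146.0], [-34.0, -149.0], [-33.0, -153.0], [-37.0, -146.0], [-38.0, -148.0], [-38.0, -151.0], [-40.0, -147.0], [-41.0, -148.0], [-41.0, -151.0], [-43.0, -146.0], [-45.0, -148.0], [-43.0, -152.0], [-55.0, -42.0], [-47.0, -146.0], [-46.0, -150.0], [-47.0, -152.0], [-59.0, -45.0], [-51.0, -146.0], [-51.0, -148.0], [-50.0, -152.0], [-53.0, -147.0], [-54.0, -148.0], [-53.0, -153.0], [-63.0, -58.0], [-64.0, -63.0], [-62.0, -84.0], [-57.0, -146.0], [-57.0, -149.0], [-55.0, -153.0], [-65.0, -68.0], [-60.0, -143.0], [-60.0, -146.0], [-60.0, -149.0], [-59.0, -153.0], [-63.0, -146.0], [-63.0, -149.0]]
```

```bash
cat >> h.py <<'E'
YAW=np.radians(-3.78);EX=np.array([np.cos(YAW),np.sin(YAW)]);EY=np.array([-EX[1],EX[0]])
O=571*EX-31*EY
def w(x,y,z): return np.array([*(O+x*EX+y*EY),z])
def disp(p): return np.array([(p[:2]-O)@EX,(p[:2]-O)@EY])
def frame(b):  # tool x along display bearing b (deg), z down
    t=np.radians(b)+YAW;x=np.array([np.cos(t),np.sin(t),0]);z=np.array([0,0,-1.]);return np.stack([x,np.cross(z,x),z],1)
def ring(c,b,rho,z=134):
    t=np.radians(b);return w(c[0]+rho*np.cos(t),c[1]+rho*np.sin(t),z)
def st(tag=""):
    s=read_state();f=s["ft_force"];print(tag,"t%.1f"%s["time"],"disp",disp(s["eef_pos"]).round(1),"z%.1f"%s["eef_pos"][2],"F",np.round([f[:2]@EX,f[:2]@EY,f[2]],1));return s
E
python3 - <<'E'
from h import *
C=disp(np.array([550.3,-103.5]));print("C",C)
for b in (20,45,57,100): 
    for o in (0,180,90): 
        q=inverse_kinematics(ring((-35,-65),b,57),frame(b+o));print(b,o,None if q is None else q.round(2))
for o in (90,-90): q=inverse_kinematics(w(-25,122,112),frame(o));print("bk",o,None if q is None else q.round(2))
E
```

```text
C [-15.07385545 -35.99598349]
20 0 [ 0.27  0.6  -0.25  1.76  0.2   0.81 -1.36]
20 180 [ 0.86  0.95 -1.28  1.73  0.97  1.24  1.18]
20 90 [ 0.52  0.66 -0.62  1.74  0.47  0.89 -0.02]
45 0 [ 0.32  0.59 -0.36  1.8   0.28  0.81 -1.03]
45 180 [ 0.84  0.93 -1.28  1.77  0.96  1.22  1.57]
45 90 [ 0.55  0.66 -0.72  1.78  0.54  0.9   0.31]
57 0 [ 0.34  0.58 -0.41  1.82  0.31  0.8  -0.87]
57 180 [ 0.84  0.92 -1.28  1.8   0.95  1.2   1.76]
57 90 [ 0.57  0.66 -0.76  1.81  0.57  0.9   0.48]
100 0 [ 0.46  0.56 -0.59  1.92  0.43  0.79 -0.25]
100 180 [-0.47  0.62  0.72  1.97 -0.58  0.77 -2.45]
100 90 [ 0.6   0.61 -0.79  1.92  0.57  0.85  1.19]
bk 90 [ 0.21  0.63 -0.58  1.87  0.47  0.79 -0.69]
bk -90 [-0.87  0.9   1.08  1.92 -0.99  0.98 -2.51]
```

```bash
python3 - <<'E'
from h import *
C=np.array([-15.1,-36.]);H=np.array([-35.,-66.]);d=C-H;b=np.degrees(np.arctan2(d[1],d[0]))
clamp()
s=read_state();p=s["eef_pos"];movep([p[0]+60,p[1]+20,330],s["tool_rot"])
movep(ring(C,b,75,300),frame(b));st()
movel(ring(C,b,70,134),max_speed=120);wait(.2);s0=st("down")
hit=movel(ring(H,b,49),max_speed=8,guard=5.5);s=st(hit)
e=disp(s["eef_pos"]);print("implied centre",e-57*d/np.linalg.norm(d),b)
c=camera("top");print(look(c,0,YAW,w(*H,0)[:2]));wait(.3);st()
cv2.imwrite("pics/t2.png",c["image"])
E
```

```text
t3.9 disp [26.4 25.3] z300.0 F [-0.7  1.3  0.4]
down t5.6 disp [23.8 22.3] z134.4 F [-0.3 -0.1  0.4]
True t11.1 disp [ -5.  -20.3] z133.9 F [0.3 1.7 2.1]
implied centre [-36.47040346 -67.82080189] 56.4423569982681
(array([ 519.39604166, -130.90670207]), array([ 525.37591553, -133.45289612]), 45.70445251464844, np.float64(-53.75084165522991), np.float64(-70.84760257408766), 49)
 t11.5 disp [ -5.  -20.3] z133.7 F [0.3 1.1 0.4]
```

```bash
python3 - <<'E'
from h import *
b=56.44;s=read_state();e=disp(s["eef_pos"]);u=np.array([np.cos(np.radians(b)),np.sin(np.radians(b))])
H=e-57*u
for i in range(1,13):
    movel(ring(H,b,57-i*.7),max_speed=8);s=st(i);f=s["ft_force"][:2];
    if np.hypot(*f)>6.5:break
wait(.2);st("hold")
E
```

```text
1 t11.7 disp [ -5.5 -20.3] z133.9 F [ 1.6  5.1 -0.1]
2 t12.0 disp [ -5.6 -20.4] z134.1 F [ 2.2  6.7 -0.7]
hold t12.2 disp [ -5.6 -20.4] z134.1 F [ 1.6  8.3 -2. ]
```

```bash
cat >> h.py <<'E'
def fr(b):
    f=read_state()["ft_force"][:2];f=np.array([f@EX,f@EY]);t=np.radians(b)
    return f@[np.cos(t),np.sin(t)],f@[-np.sin(t),np.cos(t)]
def press(H,b,rho,target=7,mn=46):
    while rho>mn:
        rho-=.5;movel(ring(H,b,rho),frame(b),max_speed=8);r,t=fr(b)
        if r>target:break
    return rho
def roll(H,b0,b1,rho,step=4,target=8,speed=20):
    b=b0
    while abs(b-b1)>.1:
        b+=np.clip(b1-b,-step,step)
        movel(ring(H,b,rho),frame(b),max_speed=speed);r,t=fr(b)
        print("%.0f rho %.1f Fr %.1f Ft %.1f"%(b,rho,r,t))
        if r>13 or abs(t)>13: rho+=1.;
        else: rho+=np.clip((r-target)*.12,-.7,.7)
    return rho
E
python3 - <<'E'
from h import *
s=read_state();e=disp(s["eef_pos"]);b=56.44
H=np.array([-36.5,-67.8])
movel(ring(H,b,63),max_speed=40)
b=42;movel(ring(H,b,63),frame(b),max_speed=60);wait(.1);st("free")
rho=press(H,b,59);st("press %.1f"%rho);s=read_state();print("centre",disp(s["eef_pos"])-57*np.array([np.cos(np.radians(b)),np.sin(np.radians(b))]))
rho=roll(H,b,58,rho);st()
c=camera("top");print(look(c,0,YAW,w(*H,0)[:2]))
E
```

```text
free t13.0 disp [  9.9 -25.4] z133.9 F [ 0.1 -0.2  0.2]
press 52.5 t16.7 disp [  3.  -32.2] z134.1 F [3.8 6.3 0. ]
centre [-39.40767149 -70.29195159]
46 rho 52.5 Fr 7.6 Ft -0.8
50 rho 52.5 Fr 9.4 Ft -1.4
54 rho 52.6 Fr 10.6 Ft -1.9
58 rho 52.9 Fr 8.9 Ft -1.0
 t18.1 disp [ -7.3 -22.1] z134.5 F [5.6 7.  0. ]
(array([ 515.86111364, -131.48445313]), array([ 521.38903809, -133.20611572]), 45.694664001464844, np.float64(-46.72222641222133), np.float64(-56.654106422731296), 52)
```

```bash
python3 - <<'E'
from h import *
H=np.array([-36.5,-67.8])
rho=roll(H,58,98,52.9);st()
b=98;movel(ring(H,b,64),frame(b),max_speed=40)
c=camera("top");print(look(c,0,YAW,w(*H,0)[:2]));cv2.imwrite("pics/t3.png",cv2.resize(c["image"][130:215,240:400],(800,425)))
b=42;movel(ring(H,70,66),frame(70),max_speed=80);movel(ring(H,b,62),frame(b),max_speed=80);wait(.1);st("free")
c=camera("top");print(look(c,0,YAW,w(*H,0)[:2]))
E
```

```text
62 rho 52.9 Fr 12.5 Ft -2.6
66 rho 53.4 Fr 10.7 Ft -2.7
70 rho 53.8 Fr 10.9 Ft -3.6
74 rho 54.1 Fr 11.2 Ft -2.8
78 rho 54.5 Fr 11.4 Ft -3.4
82 rho 54.9 Fr 10.7 Ft -3.6
86 rho 55.2 Fr 12.1 Ft -3.3
90 rho 55.7 Fr 11.6 Ft -3.7
94 rho 56.1 Fr 12.5 Ft -3.4
98 rho 56.7 Fr 11.1 Ft -3.2
 t21.5 disp [-44.1 -10.3] z134.3 F [ 1.7 11.5  1.9]
(array([ 489.09640406, -124.35181467]), array([ 492.05368042, -126.7539978 ]), 30.948593139648438, np.float64(nan), np.float64(nan), 0)
free t23.3 disp [  9.2 -26.1] z134.0 F [0.4 1.2 0.6]
(array([ 522.49651345, -133.2822093 ]), array([ 526.49432373, -128.61747742]), 51.39521789550781, np.float64(-17.795831897775262), np.float64(-19.201498130174716), 73)h.py:26: RuntimeWarning: Mean of empty slice.
  S=P[br][:,:2];s=S.mean(0)
  ret = um.true_divide(
```

View pics/t3.png

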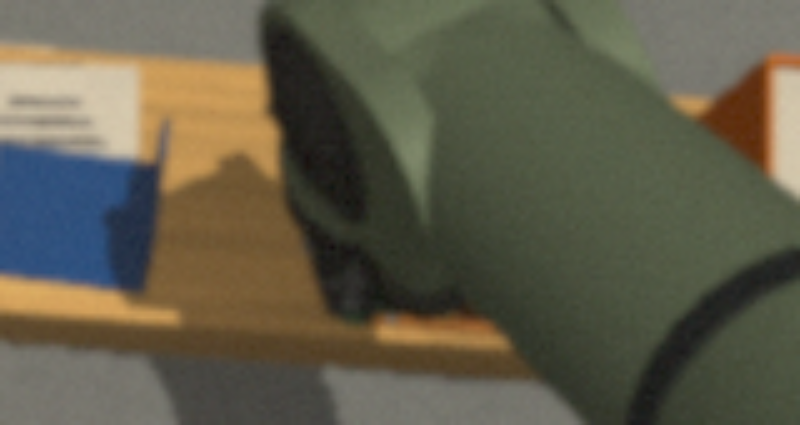

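The arm hides the tin in that picture, but the bookend is untouched. The following free measurement puts the label at -19°, so a short second stroke is needed.

```bash
python3 - <<'E'
from h import *
H=np.array([-38.5,-70.])
b=42;rho=press(H,b,58.5);st("press %.1f"%rho)
rho=roll(H,b,b+19,rho,target=8);b=61
movel(ring(H,b,64),frame(b),max_speed=30)
movel(ring(H,60,105,200),max_speed=120);st()
c=camera("top");l=look(c,0,YAW,w(*H,0)[:2]);print(l,disp(l[0]),disp(l[1]))
c=camera("scene");cv2.imwrite("pics/s4.png",cv2.resize(c["image"][120:290,60:320],(780,510)))
E
```

```text
press 55.0 t25.9 disp [  3.2 -32.5] z134.3 F [ 5.3  4.7 -1.8]
46 rho 55.0 Fr 9.0 Ft -1.5
50 rho 55.1 Fr 8.4 Ft -1.1
54 rho 55.2 Fr 10.2 Ft -2.4
58 rho 55.4 Fr 9.8 Ft -1.6
61 rho 55.6 Fr 9.3 Ft -2.5
 t28.8 disp [13.5 20.4] z199.4 F [-0.8 -0.6 -0.4]
(array([ 519.05940644, -127.42656062]), array([ 522.6675415 , -131.87081909]), 46.61102294921875, np.float64(-9.652066161652), np.float64(5.463407086068328), 63) [-44.66911358 -61.93004768] [-40.77583746 -66.12676939]
```

View pics/s4.png

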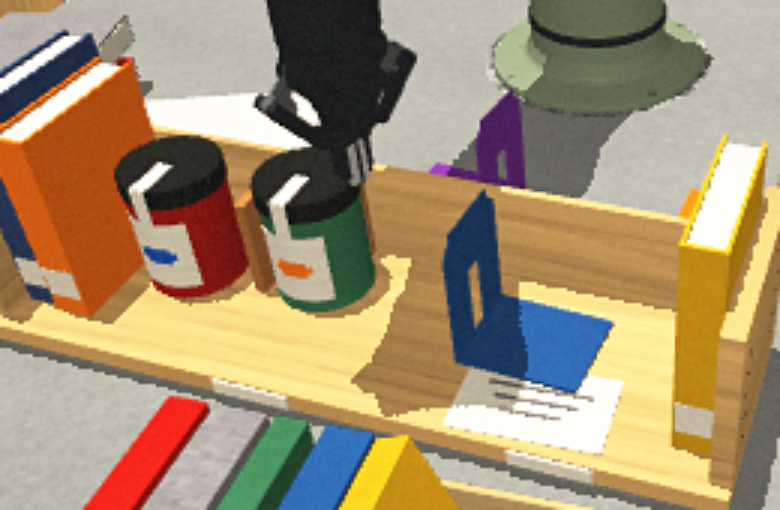

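The picture shows the green tin home by the divider with its label to the front, parallel to the red one's, and the finger at (355,165) is clear. I'll move to the bookend and measure the label with an open view.

```bash
python3 - <<'E'
from h import *
H=np.array([-38.5,-68.])
movel(w(-29,128,200),frame(90),max_speed=150);st()
c=camera("top");l=look(c,0,YAW,w(*H,0)[:2]);print("top",l,disp(l[0]),disp(l[1]))
im=c["image"].copy();cs=camera("scene")
l=look(cs,0,YAW,w(*H,0)[:2]);print("scene",l,disp(l[0]),disp(l[1]))
l=look(cs,0,YAW,(537,-262));print("red scene",l[3:],disp(l[0]))
# label midpoint on tin side from scene: white pixels z 55..100 near radius 45
for nm,cc in(("green",w(-38.5,-68,0)[:2]),("red",np.array([540,-262.]))):
    W=cloud(cs);i=cs["image"].astype(int);rr=np.hypot(W[...,0]-cc[0],W[...,1]-cc[1])
    hsv=cv2.cvtColor(cs["image"],cv2.COLOR_BGR2HSV)
    m=(W[...,2]>50)&(W[...,2]<108)&(rr<54)&(W[...,0]>cc[0]-5)
    allp=W[m][:,:2];C=circ(allp,45);wm=m&(hsv[...,1]<70)&(i.min(2)>90)
    q=W[wm][:,:2]-C;a=np.degrees(np.arctan2(q[:,1],q[:,0])-YAW);print(nm,"C",disp(C),"label",np.percentile(a,[2,10,50,90,98]).round(1),len(a))
E
```

```text
t29.8 disp [-28.7 127. ] z199.9 F [-0.4 -0.8 -0. ]Traceback (most recent call last):
  File "<stdin>", line 4, in <module>
  File "h.py", line 23, in look
    rc,rr=cv2.minEnclosingCircle(hull)
          ~~~~~~~~~~~~~~~~~~~~~~^^^^^^
cv2.error: OpenCV(4.12.0) /io/opencv/modules/imgproc/src/shapedescr.cpp:201: error: (-215:Assertion failed) count >= 0 && (depth == CV_32F || depth == CV_32S) in function 'minEnclosingCircle'
```

```bash
cat > v.py <<'E'
from h import *
def view(png=None):
    H=np.array([-38.5,-68.]);cs=camera("scene")
    l=look(cs,0,YAW,w(*H,0)[:2]);print("scene",np.round(l[3:],1),disp(l[0]))
    l=look(cs,0,YAW,(537,-262));print("red scene",np.round(l[3:],1),disp(l[0]))
    for nm,cc in(("green",w(-38.5,-68,0)[:2]),("red",np.array([540,-262.]))):
        W=cloud(cs);i=cs["image"].astype(int);rr=np.hypot(W[...,0]-cc[0],W[...,1]-cc[1])
        hsv=cv2.cvtColor(cs["image"],cv2.COLOR_BGR2HSV)
        m=(W[...,2]>50)&(W[...,2]<108)&(rr<54)&(W[...,0]>cc[0]-5)
        allp=W[m][:,:2];C=circ(allp,45);wm=m&(hsv[...,1]<70)&(i.min(2)>90)
        q=W[wm][:,:2]-C;a=np.degrees(np.arctan2(q[:,1],q[:,0])-YAW);print(nm,"C",disp(C),"label",np.percentile(a,[2,10,50,90,98]).round(1),len(a))
    if png: cv2.imwrite(png,cv2.resize(cs["image"][120:290,60:320],(780,510)))
if __name__=="__main__": st();view()
E
python3 v.py
```

```text
t29.8 disp [-28.6 126.9] z199.9 F [0.1 0.3 0.2]
scene [-13.    3.3  76. ] [-34.28110331 -62.24846537]
red scene [ 9.4  7.2 69. ] [ -16.95014068 -196.05500428]
green C [-41.41613641 -69.26134748] label [-31.8 -19.7  19.6  39.5  43.3] 255
red C [ -23.76519225 -194.7073504 ] label [-25.7 -13.2  19.9  38.3  41.5] 237
```

```bash
python3 - <<'E'
from h import *
c=camera("wrist");T=c["cam_to_world"];print(T.round(2).tolist(),c["fx"],disp(T[:3,3]))
p=np.linalg.inv(T)@np.r_[w(-38,-68,150),1];print(c["cx"]+c["fx"]*p[0]/-p[2],c["cy"]-c["fy"]*p[1]/-p[2])
R=read_state();t=R["tool_rot"].T@(T[:3,3]-R["eef_pos"]);print("cam in tool",t)
E
```

```text
[[1.0, 0.07, 0.02, 552.08], [-0.07, 0.96, 0.26, 125.63], [-0.0, -0.26, 0.97, 342.77], [0.0, 0.0, 0.0, 1.0]] 274.0717559260535 [-28.40408692 192.75501327]
243.6952005225494 410.97053252307626
cam in tool [  65.57219694    0.17960479 -142.88292877]
```

```bash
python3 - <<'E'
from h import *
movel(w(-29,60,205),max_speed=120);wait(.1)
c=camera("wrist");l=look(c,0,YAW,w(-40,-68,0)[:2]);print(l,disp(l[0]),disp(l[1]))
c2=c["image"];cv2.imwrite("pics/w.png",c2)
# rectified: strip relative to display axes
T=c["cam_to_world"];W=cloud(c);D=W[(abs(W[...,2]-128)<3)];print(len(D))
E
```

```text
(array([537.359861  , -93.03980168]), array([537.37536621, -92.81990051]), 8.847613334655762, np.float64(nan), np.float64(nan), 0) [-28.67543854 -26.4116273 ] [-28.67446418 -26.19118233]
3593h.py:26: RuntimeWarning: Mean of empty slice.
  S=P[br][:,:2];s=S.mean(0)
  ret = um.true_divide(
```

View pics/w.png

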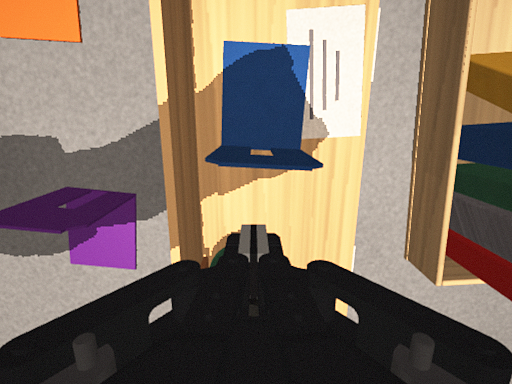

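```bash
python3 - <<'E'
from h import *
movel(w(14,0,200),frame(45),max_speed=150)
c=camera("top");im=c["image"];cv2.imwrite("pics/t5.png",cv2.resize(im[140:210,290:390],(800,560),interpolation=cv2.INTER_CUBIC))
for th in (90,110,130):
  W=cloud(c)
  for nm,cen in(("green",w(-38,-68,0)[:2]),("red",w(-22,-195,0)[:2])):
    T=c["cam_to_world"];m=(abs(W[...,2]-150)<12)&(np.hypot(W[...,0]-cen[0],W[...,1]-cen[1])<56)&(im.min(2)>th)
    v,u=np.nonzero(m);d=np.stack([(u-c["cx"])/c["fx"],-(v-c["cy"])/c["fy"],-np.ones(len(u))],-1)@T[:3,:3].T
    P=(T[:3,3]+d*((150-T[2,3])/d[:,2])[:,None])[:,:2].astype(np.float32)
    s=disp(P.mean(0));r=cv2.minAreaRect(P);vv=np.linalg.svd(P-P.mean(0))[2][0];vv=vv*np.sign(vv@EX)
    print(th,nm,len(P),"strip mean",s,"svd",np.degrees(np.arctan2(vv[1],vv[0])-YAW),r[1:])
st()
E
```

```text
90 green 80 strip mean [-14.74626342 -67.63657285] svd -1.278672923468206 ((15.128548622131348, 43.85054397583008), 88.6572036743164)
90 red 0 strip mean [nan nan] svd 3.7800000000000002 ((0.0, 0.0), 0.0)
110 green 71 strip mean [-15.28529065 -66.84202616] svd 1.7883450181585983 ((12.09558391571045, 43.64701461791992), 88.5447769165039)
110 red 0 strip mean [nan nan] svd 3.7800000000000002 ((0.0, 0.0), 0.0)
130 green 62 strip mean [-15.60502185 -66.82528745] svd 1.0861579500846743 ((12.089459419250488, 37.55697250366211), 88.5447006225586)
130 red 0 strip mean [nan nan] svd 3.7800000000000002 ((0.0, 0.0), 0.0)
 t31.8 disp [13.8  0.6] z200.0 F [ 0.6 -0.1  0.3]<stdin>:10: RuntimeWarning: Mean of empty slice.
  ret = um.true_divide(
```

View pics/t5.png

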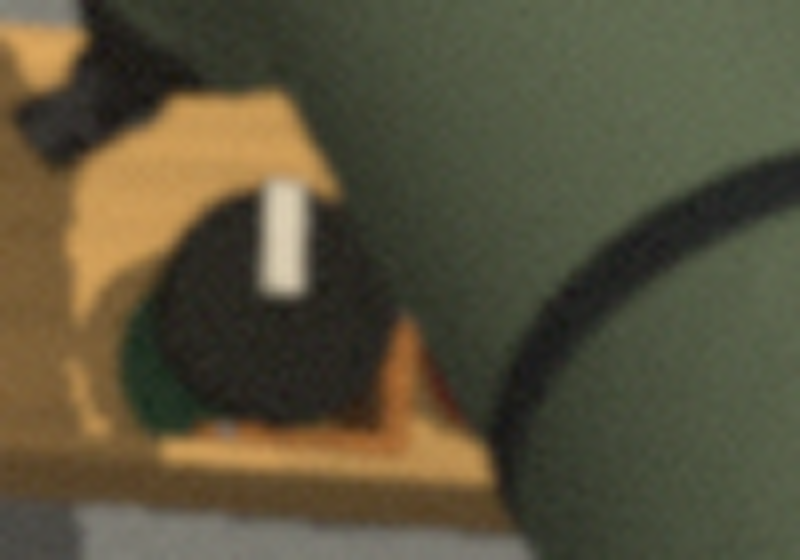

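The view is clear: the strip runs straight to the front at (285,240) and measures 0 to 2°, and the tin touches both walls. Now the bookend.

```bash
python3 - <<'E'
from h import *
from v import view
x=-28
movel(w(x,126,200),frame(90),max_speed=150)
movel(w(x,126,112),max_speed=100);wait(.1);st("down")
print(movel(w(x,98,112),max_speed=15,guard=8));st("touch")
for y in (70,42,14):
    g=movel(w(x,y,112),max_speed=25,guard=8);s=st(g)
    if g:break
view("pics/s6.png")
E
```

```text
down t33.9 disp [-27.7 126. ] z112.6 F [-0.2 -0.3 -0.1]
False
touch t36.0 disp [-28.  98.] z112.0 F [-0.8  0.5 -0.2]
False t37.2 disp [-28.   70.1] z112.0 F [ 0.2 -0.2 -0.7]
False t38.5 disp [-28.  42.] z112.0 F [-0.2  0.2 -1.1]
False t39.8 disp [-28.  14.] z112.0 F [ 0.3 -0.3 -0.2]
scene [ 9.   7.9 76. ] [-31.00331994 -69.68876807]
red scene [11.2  8.5 71. ] [ -16.83371948 -196.74096533]
green C [-41.24347218 -70.05323286] label [-29.4 -19.2  20.   40.2  44.4] 261
red C [ -23.9413785  -194.51573683] label [-26.9 -14.   19.6  37.7  41.1] 239
```

View pics/s6.png

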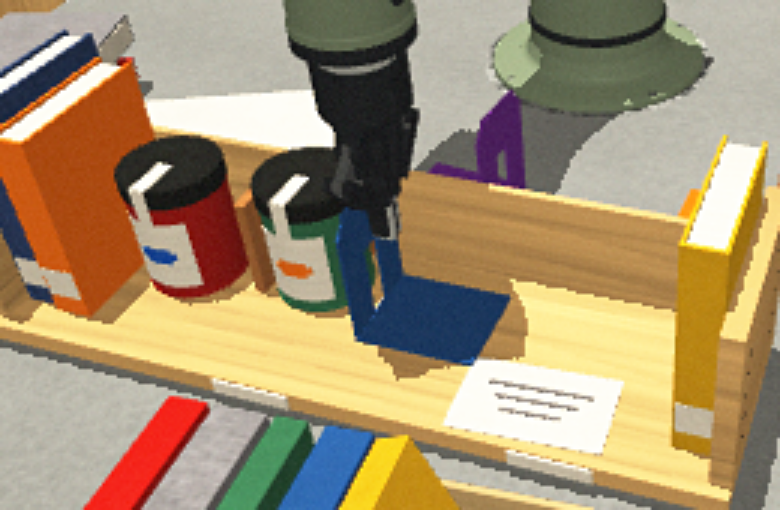

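The bookend is following upright, with its plate at (365,270) just short of the tin and the label still to the front. Now the slow final approach.

```bash
python3 - <<'E'
from h import *
x=-28;y=14
while y>-22:
    y-=3;g=movel(w(x,y,112),max_speed=8,guard=3.5);s=st(g)
    f=s["ft_force"][:2]@EY
    if g or f>2.5:break
c=camera("top");cv2.imwrite("pics/t7.png",cv2.resize(c["image"][140:210,240:390],(800,373),interpolation=cv2.INTER_CUBIC))
cs=camera("scene");i=cs["image"];hsv=cv2.cvtColor(i,cv2.COLOR_BGR2HSV);W=cloud(cs)
m=(hsv[...,0]>100)&(hsv[...,0]<130)&(hsv[...,1]>100);m[:,:130]=0;m[:,290:]=0;m[:150]=0;m[255:]=0
B=W[m];f=B[abs(B[:,2]-33)<6][:,:2];q=np.array([disp(p) for p in f]).astype(np.float32);r=cv2.minAreaRect(q);print("foot disp",r,cv2.boxPoints(r).round().tolist())
E
```

```text
False t40.3 disp [-28.   10.9] z112.0 F [-0.6 -1.  -0.5]
False t40.9 disp [-28.    7.9] z112.0 F [ 0.2  0.5 -0.6]
False t41.4 disp [-28.    4.9] z112.0 F [-0.6 -0.4 -0. ]
False t41.9 disp [-28.    1.9] z112.0 F [-0.1  0.6 -1. ]
False t42.4 disp [-28.   -1.1] z112.0 F [-0.1 -0.5  0.1]
False t43.0 disp [-28.   -4.1] z112.0 F [-0.1  0.1 -0.3]
True t43.2 disp [-28.2  -4.8] z111.8 F [0.6 1.3 0.8]
foot disp ((-18.184186935424805, 33.68292236328125), (112.3831787109375, 93.48636627197266), 89.99234771728516) [[-65.0, -23.0], [29.0, -23.0], [29.0, 90.0], [-65.0, 90.0]]
```

View pics/t7.png

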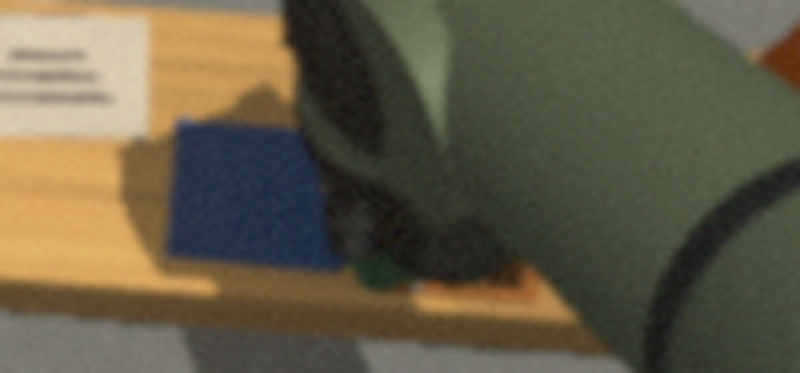

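The foot is square and its face is near the tin. I'll press a little more to be sure it is contact.

```bash
python3 - <<'E'
from h import *
x=-28;y=-4.8
while y>-16:
    y-=.7;movel(w(x,y,112),max_speed=6);s=st()
    if s["ft_force"][:2]@EY>4:break
E
```

```text
t43.6 disp [-28.   -4.9] z112.0 F [-0.2  5.5 -0. ]
```

```bash
python3 - <<'E'
from h import *
movel(w(-28,22,112),max_speed=30);movel(w(-28,40,260),max_speed=150)
movep([400,330,330],frame(90));st()
c=camera("top");im=c["image"];W=cloud(c);T=c["cam_to_world"]
cv2.imwrite("pics/t8.png",cv2.resize(im[130:215,230:390],(800,425),interpolation=cv2.INTER_CUBIC))
cen=w(-38,-68,0)[:2]
l=look(c,0,YAW,cen);print("lid",disp(l[0]),l[2:])
hsv=cv2.cvtColor(im,cv2.COLOR_BGR2HSV);m=(hsv[...,0]>100)&(hsv[...,0]<130)&(hsv[...,1]>100);z=np.zeros_like(m);z[130:215,230:320]=1;B=W[m&z]
f=B[abs(B[:,2]-33)<7];r=cv2.minAreaRect(np.array([disp(p) for p in f],np.float32));print("foot",r,cv2.boxPoints(r).round().tolist())
t=W[130:215,240:320].reshape(-1,3);q=np.array([[*disp(p),p[2]] for p in t if abs(p[2]-156)<8]);k=(q[:,1]>-28)&(q[:,1]<10);q=q[k]
if len(q)>3:pp=np.polyfit(q[:,0],q[:,1],1);print("plate",len(q),pp,q[:,0].min(),q[:,0].max(),q[:,1].mean(),np.degrees(np.arctan(pp[0])))
E
```

```text
t47.3 disp [-192.7  385.7] z329.6 F [ 1.  -0.7 -0.7]
lid [-40.2681328  -65.89495155] (53.29549789428711, np.float64(-1.984632282040582), np.float64(2.7117623308344516), 64)
foot ((-18.347553253173828, 31.878942489624023), (104.30183410644531, 84.63057708740234), 88.09532165527344) [[-62.0, -19.0], [22.0, -22.0], [26.0, 83.0], [-59.0, 85.0]]
plate 40 [ 3.95455681e-03 -2.18973421e+01] -55.86845622119078 12.236369367446182 -21.995811555358507 0.22657823380432915
```

View pics/t8.png

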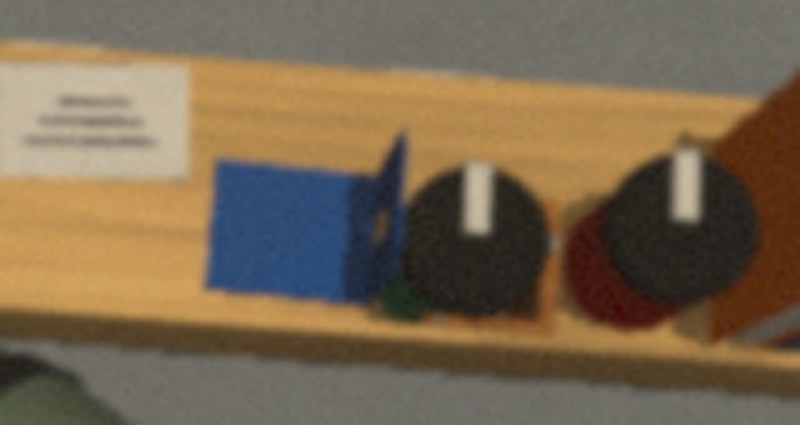

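The plate touches the lid at (408,230) and is square to about 1–2°. The strip at (478,198) points to the front within about 3°, and the tin is home. I'm handing it in.

```bash
python3 -c "
from workcell import *
print(finish_job())"
```

```text
the job is handed in; nothing more can be done
None
```

I handed the job in at about 47 s. The canister is home against both walls with its label about 0–3° off the front, and the bookend is snug against it and square to about 2°. No verdict came back from the judging.

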